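# Dock the carrier board

### The job

Slide the plywood carrier board flat along the table, without lifting it, into the slot of the dock until it is fully home against the end stop. Then swing the latch bar fully shut behind it. Leave the tools and toy parts round about where they are.

Things in the scene. Friction and masses are not known exactly. Their poses are not given: they have to be found in the camera images.
- board: Loose plywood board flat on the table, 140 (x) x 100 (y) x 14 (z) mm, 0.25 kg; too wide to grasp. Origin: centre of its underside; x is its long axis, z up. On top: four dowels 10 mm thick and tall at x = +-45, y = +-28 mm, and a low strip in the middle. It goes in short side first; either end may lead.
- dock: Fixed aluminium dock on the table. Origin: on the table, middle of the slot's mouth; +x is the way in. Rails from x = 0 to 125 mm; the slot is 103 mm wide (y = +-51.5), open at the bottom. Dark lips cover its edges (beyond y = +-41.5) from 16.5 to 21.5 mm up. Cheeks flare the mouth to y = +-64 mm at x = -27 mm. Outer width 133 mm.
- dock_home (a point): Where the board's origin lies when it is home: x = 55, y = 0 mm of the dock, at table height. The board then touches the end stop (face at x = 125 mm), its long side along the dock's x, and 15 mm of it still stick out of the mouth. Axes as the dock's.
- dock_pivot (a point): Pivot axis of the latch bar, on the table, at x = -25.5, y = +83 mm of the dock.
- latch (a joint): Hinge of the dark steel latch bar about its vertical pivot, rad. 0 = shut: the bar lies across the mouth close behind the board (from the pivot along the dock's -y). Grows as it opens; 1.57 = it points along the dock's -x; limit 2.3. Stays where it is left; cannot shut unless the board is home. Bar 123 mm from pivot to end, 14 mm thick, 4 to 17 mm above the table.
- latch_knob (a point): Middle of the black round knob (17 mm across, 17 to 37 mm above the table) on the latch bar, 110 mm from the pivot.
- screwdriver_green: Green-handled screwdriver, 156 mm, lying near the table's front edge: a bystander. Origin: middle of its underside.
- cutters: Blue-handled side cutters, 142 mm, lying to the right: a bystander. Origin: middle of the underside.
- wheel_2: Loose toy wheel lying flat, 50 mm across, 21 mm tall, to the left of the dock: a bystander. Origin: middle of the underside.

How it is judged:
On the way, in this order (a step that is already met when the one before it is completed fails the run):
1. the board lies flat and fully home in the dock (x of board in the frame of dock above 0.0515 m and y of board in the frame of dock between -0.004 and 0.004 m and height (world z) of board below 0.004 m and angle between the x axis of board and the x axis of dock, either way round below 0.05 rad), for 0.2 s.
2. the latch bar is shut (value of joint latch below 0.08 rad), for 0.2 s.
At the end, for the whole second after the job is handed in: The board lies flat and at rest in the dock's slot within 3.5 mm of the end stop, 4 mm sideways and 0.05 rad of straight, and the latch bar is shut to within 0.08 rad (all of step 1 and value of joint latch below 0.08 rad and linear speed of board below 0.01 m/s); the robot touches nothing.
It fails at once if the board is lifted (more than 25 mm) or tipped (more than 0.3 rad) (height (world z) of board above 0.025 m or angle between board's own z axis and vertical above 0.3 rad).
It fails at once if a bystander is shoved more than 30 mm (distance of any of screwdriver_green, cutters, wheel_2 from where it was at the start of the episode above 0.03 m).
It also fails if it takes over 72 s, if anything falls off the work surface, if the arm or the gripper's body presses on something with over 40 N, if the wrist force passes 120 N, or if a joint passes its speed limit or range.

### The arm

A 7-joint arm with a two-finger parallel gripper is mounted at the origin on a cart in front of the work surface, level with it; the furniture and walls round the work are solid. World frame = base frame: x ahead of the robot, y to its left, z up, the work surface at z = 0. Lengths are in m, angles in rad, forces in N, time in s.
With the tool pointing down it reaches from about 0.4 to 0.875 m from the base axis. Payload 19.3 kg.
Tool frame: the origin (TCP) lies on the centre line of the jaws, within the pads' length; the fingertips stand 14 mm ahead of it and the grasp point (between the pads) lies 5 mm behind it; z points along the fingers, y is the line along which they close (so a half turn about z gives the same grasp; the last joint's range is limited). The gripper opens to 85 mm and grips with 20 to 120 N. Pads are 22 mm wide; open, the fingers measure 114 mm over their backs; the gripper's body (76 mm by 85 mm) begins 54 mm behind the grasp point. The pads swing forward as they close: fully open they stand 13 mm farther back than shut.
Start: joints at [-1.405, 0.521, -0.036, 1.599, 0.021, 1.021, -0.113], TCP at [0.146, 0.608, 0.207] pointing down, gripper open.
Joint ranges: [-2.91, 2.91], [-0.3, 2.13], [-1.5, 1.42], [0.17, 2.43], [-1.26, 4.41], [0.16, 1.93], [-2.52, 2.52]. Speed limits (rad/s): [1.89, 1.89, 2.39, 2.39, 3.01, 3.01, 3.01].

### API

Orientations are given as [roll, pitch, yaw] about the fixed x, y, z axes, in that order (R = Rz(yaw) Ry(pitch) Rx(roll)).
In Python, from workcell import bot, grab_frame, regions_of gives the robot as it stands. The module is installed in compiled form; this text tells all that it offers.
- The arm moves only by the tool play_rows, never from a script. Its argument "plan" is a list of rows, each a list of 3 entries, a list of its own where there are three numbers: the shift along the tool's x, y, z in units of 2.5 cm (1.0 is 2.5 cm), then the turn, a rotation vector about the tool's x, y, z in units of 0.15 rad (1.0 is 0.15 rad), then the closure, from -1 (fully open) to 1 (shut). In form: [[[tx, ty, tz], [rx, ry, rz], jaw], ...]. A call has 1 to 20 rows; each row shifts and turns the commanded pose from where the row before left it, along the tool's axes as they then stand; what a row does not reach is not made up. A row lasts 1/8 s, in which the tool goes at most 62.5 mm and 10.7 degrees, less where a joint would pass 70% of its speed; a pose out of reach is approached as far as the arm can. A call with a number of a shift or a turn outside -1 to 1 is refused whole. A call with a gripper value outside its range is refused whole. The fingers move at their own pace and stop on an object; "newtons" is the grip in N (left out, the last holds). Time passes only in rows, so rows that do not move let the fingers close. It gives the time, the measured TCP pose, the force, the opening and the grip force at its end, in the units of the state.
- bot.observe(): the state, without advancing time (a new reading comes with each control period).
- grab_frame(name): name is "scene" or "top" or "wrist"; returns a dict with "pixels" (400x640x3 uint8, red, green, blue), "depth" (400x640 float32, m along the optical axis (not along the pixel's ray), 0 where there is no reading), "camera_matrix" (3x3 intrinsics, pixels), "R" (3x3) and "t" (3): a world point X has camera coordinates R X + t. Camera axes: x right, y down, z forward; pixel columns grow to the right and rows downward; lengths in m; the calibration is good to about 2 mm. A picture is of the moment at which its call begins.
- bot.job_done(): hands the job in; it is judged then, once.
Trained networks look in the newest picture that a camera, given by its name, has taken for a name from the list of things; names that differ only in an ending like _2 or _b are one class to them, and where a whole thing is asked for, a point or a joint stands for the part that bears it (a point fixed in the world has none). Each returns a list of dicts, best first, with "p" (0 to 1); they miss things now and then, are a little off and sometimes report something else, mostly with a low value. They report only what shows in the picture. A call takes as long as a camera call.
- regions_of(thing, camera): "mask" (400x640 bool, what is visible of it) and "box" ([left, top, right, bottom] in pixels, round what is visible of it).
The state is a dict: "clock": time; "qpos": joint angles; "qd": joint speeds; "joint_efforts": joint torques, N m; "position": TCP position; "tool_rot": TCP orientation; "force": force on the tool from outside, world axes, zero at the start; "moment": the same for the moment, N m; "grip_width": finger opening in m; "finger_force": force on a finger pad.
Only numpy, scipy, OpenCV 4.12 (cv2) and the standard library are available. Lean on these libraries where they do the work, as an engineer would, in place of code of your own. Each camera call takes 0.05 s, during which the arm holds its last target. There are 200 camera calls.

## Working session

There is one attempt and no reset: what is moved stays moved. The work goes in short steps, Python scripts to look and compute and a tool call to move; the robot and the scene stay as the last step left them, time stands still between calls to the robot, and variables do not carry over. Pictures are saved under pics/ and viewed, at most 10 in all, crops included, and the job is handed in when it is done.

Besides the shell and the picture viewer there is one more tool, called after "Call:" as name(argument=value, ...) on one line, values as JSON. play_rows: Moves the arm, as the interface text tells. Its arguments: {"type":"object","properties":{"plan":{"type":"array"},"newtons":{"type":"number"}},"required":["plan"]}

```bash
mkdir -p pics; cat > h.py <<'E'
import numpy as np, cv2
from workcell import bot, grab_frame, regions_of
def world(f, mask):
    K,R,t=f["camera_matrix"],np.array(f["R"]),np.array(f["t"])
    v,u=np.nonzero(mask&(f["depth"]>0)); z=f["depth"][v,u]
    c=np.c_[(u-K[0][2])/K[0][0]*z,(v-K[1][2])/K[1][1]*z,z]
    return (c-t)@R
def save(f,n): cv2.imwrite(f"pics/{n}.png",cv2.cvtColor(f["pixels"],cv2.COLOR_RGB2BGR))
E
python3 - <<'E'
from h import *
f=grab_frame("top"); save(f,"top0")
print(np.array(f["R"]).round(3).tolist(),np.array(f["t"]).round(3))
for n in ["board","dock","latch","latch_knob","screwdriver_green","cutters","wheel_2"]:
    for r in regions_of(n,"top")[:2]:
        w=world(f,r["mask"])
        print(n,round(r["p"],2),np.array(r["box"]).round(),r["mask"].sum(),np.median(w,0).round(3),w.min(0).round(3),w.max(0).round(3))
s=bot.observe();print(s["position"],s["tool_rot"],s["clock"])
g=grab_frame("scene"); save(g,"scene0")
E
```

```text
[[-0.006, -1.0, -0.029], [-0.985, 0.011, -0.173], [0.173, 0.028, -0.984]] [-0.23   0.469  1.137]
board 0.56 [342. 169. 390. 202.] 1501 [ 0.509 -0.381  0.014] [ 0.46  -0.451 -0.   ] [ 0.561 -0.309  0.028]
dock 0.59 [230. 168. 328. 230.] 1372 [ 0.452 -0.05   0.021] [ 0.379 -0.254 -0.09 ] [0.57  0.038 0.04 ]
latch 0.58 [282. 212. 321. 227.] 213 [ 0.403 -0.179  0.017] [ 0.379 -0.251 -0.003] [ 0.427 -0.128  0.04 ]
latch_knob 0.64 [282. 214. 329. 231.] 237 [ 0.4   -0.191  0.017] [ 0.379 -0.251 -0.12 ] [ 0.425 -0.128  0.04 ]
cutters 0.88 [433. 203. 479. 217.] 253 [ 0.434 -0.65   0.011] [ 0.405 -0.71  -0.001] [ 0.452 -0.578  0.019]
wheel_2 0.58 [189. 186. 202. 202.] 188 [0.493 0.142 0.019] [0.471 0.121 0.001] [0.514 0.165 0.027]
[0.14602355 0.60764409 0.20710854] [-3.14140296e+00  2.91290242e-05  2.90579828e+00] 0.4
```

```bash
python3 - <<'E'
import cv2
a=cv2.imread("pics/top0.png")[140:260,170:490]
cv2.imwrite("pics/c0.png",cv2.resize(a,(800,300),interpolation=cv2.INTER_CUBIC))
E
```

```text
(no output)
```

View pics/c0.png

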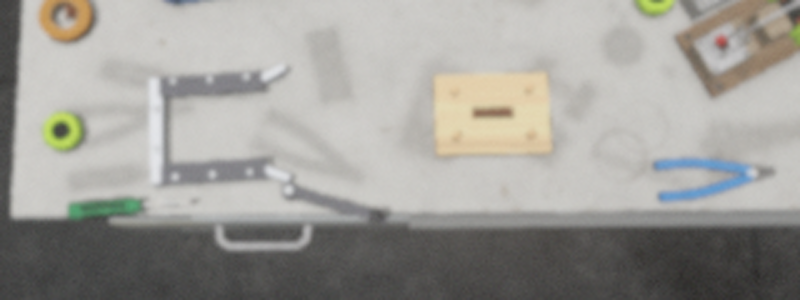

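View pics/scene0.png

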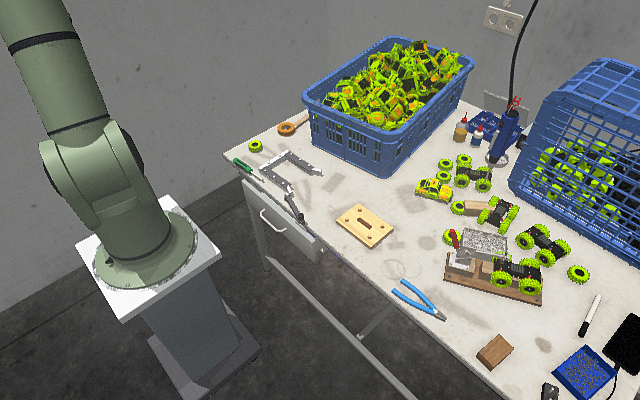

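The top view shows the dock at crop (150-285, 65-185), with its mouth to the right, so dock +x is about world +y. The board is at (435-550, 72-155), already roughly aligned. The latch runs from (285, 185) to a knob at (378, 214). I'll measure these more finely.

```bash
cat > m.py <<'E'
from h import *
def board(cam="top",f=None):
    f=f or grab_frame(cam); r=regions_of("board",cam)[0]; w=world(f,r["mask"])
    w=w[(abs(w[:,2]-.014)<.006)]
    q=cv2.minAreaRect((w[:,:2]*1000).astype(np.float32)); return r["p"],q,w
E
python3 - <<'E'
from m import *
f=grab_frame("top")
p,q,w=board("top",f); print(p,q)
# dock points: everything in region with height
W=world(f,np.ones((400,640),bool))
s=(W[:,0]>.36)&(W[:,0]<.62)&(W[:,1]>-.32)&(W[:,1]<.1)&(W[:,2]<.08)
D=W[s]; 
t=D[abs(D[:,2])<.004]; print("table z",np.median(t[:,2]))
h=D[D[:,2]>.012]
img=np.zeros((270,430),np.uint8)
for a in h:
    i,j=int((.62-a[0])*1000),int((.1-a[1])*1000)
    cv2.circle(img,(j,i),2,int(min(255,a[2]*6000)),-1)
cv2.imwrite("pics/hm.png",cv2.resize(img,(800,502)))
E
```

```text
Traceback (most recent call last):
  File "m.py", line 3, in board
    f=f or grab_frame(cam); r=regions_of("board",cam)[0]; w=world(f,r["mask"])
                              ~~~~~~~~~~~~~~~~~~~~~~~^^^
IndexError: list index out of range
```

Call:
play_rows(plan=[[[0, 0, -1], [0, 0, 1], -1], [[0, 0, -1], [0, 0, 1], -1], [[0, 0, -1], [0, 0, 1], -1], [[0, 0, -1], [0, 0, 1], -1], [[0, 0, -1], [0, 0, 1], -1], [[0, 0, -1], [0, 0, 1], -1], [[0, 0, 0], [0, 0, 1], -1], [[0, 0, 0], [0, 0, 1], -1], [[0, 0, 0], [0, 0, 0.9], -1], [[-0.7, 1, 0], [0, 0, 0], -1], [[-0.7, 1, 0], [0, 0, 0], -1], [[-1, 1, 0], [0, 0, 0], -1], [[-1, 1, 0], [0, 0, 0], -1], [[-1, 1, 0], [0, 0, 0], -1], [[-1, 1, 0], [0, 0, 0], -1], [[-1, 1, 0], [0, 0, 0], -1], [[-1, 1, 0], [0, 0, 0], -1], [[-1, 1, 0], [0, 0, 0], -1], [[-1, 1, 0], [0, 0, 0], -1]])

```text
clock: 2.92
position: [0.3967, 0.3718, 0.3573]
tool_rot: [3.141, -0.0, 1.571]
force: [0.2, 0.3, -0.5]
grip_width: 0.0853
finger_force: 0.0
```

Call:
play_rows(plan=[[[-1, 1, 0], [0, 0, 0], -1], [[-1, 1, 0], [0, 0, 0], -1], [[-1, 1, 0], [0, 0, 0], -1], [[-1, 0.4, 0], [0, 0, 0], -1], [[-1, 0, 0], [0, 0, 0], -1], [[-1, 0, 0], [0, 0, 0], -1], [[-1, 0, 0], [0, 0, 0], -1], [[-1, 0, 0], [0, 0, 0], -1], [[-1, 0, 0], [0, 0, 0], -1], [[-1, 0, 0], [0, 0, 0], -1], [[-1, 0, 0], [0, 0, 0], -1], [[-1, 0, 0], [0, 0, 0], -1], [[-1, 0, 0], [0, 0, 0], -1], [[-1, 0, 0], [0, 0, 0], -1], [[-1, 0, 0], [0, 0, 0], -1], [[-1, 0, 0], [0, 0, 0], -1], [[-1, 0, 0], [0, 0, 0], -1], [[-1, 0, 0], [0, 0, 0], -1], [[-1, 0, 0], [0, 0, 0], -1], [[-1, 0, 0], [0, 0, 0], -1]])

```text
clock: 5.42
position: [0.4804, -0.1285, 0.3574]
tool_rot: [3.141, -0.0, 1.571]
force: [-0.1, -1.2, -0.4]
grip_width: 0.0856
finger_force: 0.0
```

```bash
python3 - <<'E'
from m import *
f=grab_frame("wrist"); save(f,"w0")
C=-np.array(f["R"]).T@np.array(f["t"]); print("cam",C.round(3),np.array(f["R"])[2].round(2))
for n in ["board","dock","latch","latch_knob"]:
    for r in regions_of(n,"wrist")[:2]:
        w=world(f,r["mask"]); print(n,round(r["p"],2),np.array(r["box"]).round(),np.median(w,0).round(3),w.min(0).round(3),w.max(0).round(3))
s=bot.observe();print(s["position"],s["tool_rot"],s["clock"])
E
```

```text
cam [ 0.481 -0.05   0.524] [ 0.   -0.31 -0.95]
board 0.73 [308. 246. 363. 312.] [ 0.51  -0.371  0.013] [ 0.457 -0.454 -0.003] [ 0.563 -0.308  0.025]
dock 0.86 [262.  40. 376. 222.] [ 0.461 -0.032  0.021] [ 0.38  -0.244 -0.003] [0.573 0.044 0.038]
latch 0.67 [260. 152. 289. 221.] [ 0.403 -0.182  0.017] [ 0.226 -0.512 -0.765] [ 0.427 -0.124  0.038]
latch_knob 0.61 [260. 151. 290. 224.] [ 0.402 -0.187  0.016] [ 0.21  -0.57  -0.766] [ 0.427 -0.124  0.038]
latch_knob 0.61 [259.  46. 376. 223.] [ 0.457 -0.033  0.021] [ 0.21  -0.563 -0.765] [0.573 0.041 0.038]
[ 0.48076306 -0.12695455  0.35720271] [ 3.14151797e+00 -4.80874989e-04  1.57113151e+00] 5.675
```

View pics/w0.png

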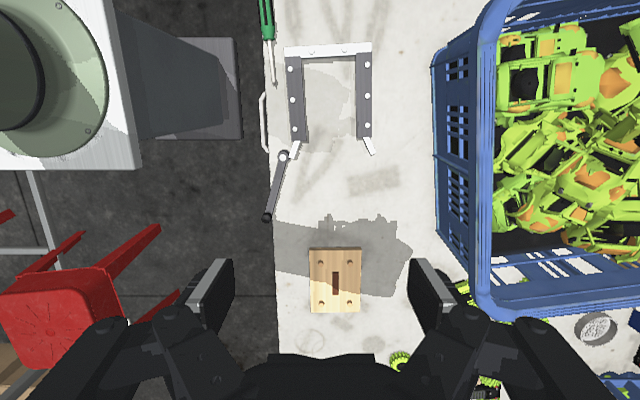

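The wrist view shows the dock mouth at (290-372, 140-155), facing the board at (308-362, 247-312). The pivot is at (284, 155), and the knob at (267, 217) overhangs the table edge.

```bash
cat >> m.py <<'E'
def edges(w,lo,hi,side,ax=1,step=.004):
    # robust outline line: extreme of other axis per bin along ax
    o=1-ax; b=np.arange(lo,hi,step); P=[]
    for a in b:
        s=w[(w[:,ax]>=a)&(w[:,ax]<a+step)]
        if len(s): P.append((a+step/2,(s[:,o].max() if side>0 else s[:,o].min())))
    P=np.array(P); k=np.polyfit(P[:,0],P[:,1],1)
    r=abs(P[:,1]-np.polyval(k,P[:,0])); P=P[r<np.median(r)*2.5+1e-6]
    return np.polyfit(P[:,0],P[:,1],1)
E
python3 - <<'E'
from m import *
f=grab_frame("wrist")
W=world(f,np.ones((400,640),bool))
ok=(W[:,2]>.009)&(W[:,2]<.045)&(W[:,0]>.37)&(W[:,0]<.585)
H=W[ok]
D=H[(H[:,1]>-.15)&(H[:,1]<.07)]
for lo in np.arange(-.15,.06,.01):
    s=D[(D[:,1]>=lo)&(D[:,1]<lo+.01)]
    if len(s):
        x=np.sort(s[:,0]); g=np.diff(x); i=np.argsort(-g)[:1]
        print(round(lo+.005,3),x[0].round(4),x[-1].round(4),[(x[k].round(4),x[k+1].round(4)) for k in i],np.median(s[:,2]).round(4),len(x))
print("ymax",np.percentile(D[:,1],[95,99,100]).round(4))
B=H[(H[:,1]<-.28)&(H[:,1]>-.48)&(H[:,0]>.44)]
print("board",cv2.minAreaRect((B[:,:2]*1000).astype(np.float32)),np.median(B[:,2]),B[:,:2].mean(0))
for s in(1,-1):print(edges(B,-.44,-.32,s).round(4))
K=W[(W[:,2]>.028)&(W[:,2]<.045)&(W[:,0]>.36)&(W[:,0]<.42)&(W[:,1]<-.15)&(W[:,1]>-.3)]
print("knob",K.mean(0),K.min(0),K.max(0),len(K))
P=W[(W[:,2]>.01)&(W[:,2]<.045)&(W[:,0]>.37)&(W[:,0]<.43)&(W[:,1]<-.12)&(W[:,1]>-.3)]
for lo in np.arange(-.26,-.11,.01):
    s=P[(P[:,1]>=lo)&(P[:,1]<lo+.01)]
    if len(s):print("bar",round(lo+.005,3),s[:,0].min().round(4),s[:,0].max().round(4),np.median(s[:,2]).round(3))
E
```

```text
-0.145 0.4058 0.4218 [(np.float64(0.4058), np.float64(0.4075))] 0.0165 49
-0.135 0.4086 0.4377 [(np.float64(0.4293), np.float64(0.431))] 0.021 79
-0.125 0.4106 0.5731 [(np.float64(0.4412), np.float64(0.5607))] 0.02 109
-0.115 0.4327 0.5714 [(np.float64(0.4459), np.float64(0.556))] 0.0206 83
-0.105 0.4332 0.5659 [(np.float64(0.4566), np.float64(0.5424))] 0.0206 118
-0.095 0.432 0.5657 [(np.float64(0.4568), np.float64(0.5403))] 0.0207 211
-0.085 0.4323 0.5649 [(np.float64(0.4568), np.float64(0.5398))] 0.021 195
-0.075 0.4312 0.5645 [(np.float64(0.4555), np.float64(0.5395))] 0.0209 187
-0.065 0.4312 0.5639 [(np.float64(0.4555), np.float64(0.5391))] 0.0208 221
-0.055 0.4301 0.5631 [(np.float64(0.4542), np.float64(0.5385))] 0.0208 189
-0.045 0.4304 0.5627 [(np.float64(0.4543), np.float64(0.5384))] 0.021 223
-0.035 0.4291 0.5624 [(np.float64(0.453), np.float64(0.5369))] 0.0209 223
-0.025 0.4062 0.5617 [(np.float64(0.4531), np.float64(0.5361))] 0.0207 200
-0.015 0.4049 0.5614 [(np.float64(0.4532), np.float64(0.5359))] 0.0205 251
-0.005 0.4037 0.5607 [(np.float64(0.452), np.float64(0.5354))]
[... 489 characters left out ...]
85736083984375, -380.5619201660156), (99.91349029541016, 142.4521942138672), 0.8112852573394775) 0.013606507428177332 [ 0.50956754 -0.37588666]
[-0.0156  0.5527]
[-0.0131  0.4558]
knob [ 0.38650077 -0.23784629  0.03491231] [ 0.37803612 -0.24636889  0.02859   ] [ 0.39424332 -0.23080727  0.03764651] 79
bar -0.245 0.3785 0.3939 0.036
bar -0.235 0.378 0.395 0.033
bar -0.225 0.3826 0.3974 0.016
bar -0.215 0.3848 0.4014 0.016
bar -0.205 0.389 0.4038 0.016
bar -0.195 0.3912 0.4074 0.016
bar -0.185 0.3953 0.4099 0.016
bar -0.175 0.3976 0.4134 0.016
bar -0.165 0.3998 0.417 0.016
bar -0.155 0.4036 0.4195 0.016
bar -0.145 0.4058 0.4218 0.016
bar -0.135 0.4086 0.4293 0.021
bar -0.125 0.4106 0.4294 0.017
```

Call:
play_rows(plan=[[[-1, 0.3, 0], [0, 0, 0], 0], [[-1, 0.3, 0], [0, 0, 0], 0], [[-1, 0.3, 0], [0, 0, 0], 0], [[-1, 0.4, 0], [0, 0, 0], 0], [[-1, 0, 0], [0, 0, 0], 0], [[-1, 0, 0], [0, 0, 0], 0], [[-1, 0, 0], [0, 0, 0], 0], [[-1, 0, 0], [0, 0, 0], 0], [[-1, 0, 0], [0, 0, 0], 0], [[-1, 0, 0], [0, 0, 0], 0], [[-1, 0, 1], [0, 0, 0], 0], [[-1, 0, 1], [0, 0, 0], 0], [[-1, 0, 1], [0, 0, 0], 0], [[-1, 0, 1], [0, 0, 0], 0], [[-0.3, 0, 1], [0, 0, 0], 0], [[0, 0, 1], [0, 0, 0], 0], [[0, 0, 1], [0, 0, 0], 0], [[0, 0, 1], [0, 0, 0], 0], [[0, 0, 1], [0, 0, 0], 0], [[0, 0, 1], [0, 0, -0.35], 0]])

```text
clock: 8.22
position: [0.5142, -0.4837, 0.1062]
tool_rot: [-3.142, -0.0, 1.626]
force: [0.5, 0.0, 0.5]
grip_width: 0.0427
finger_force: 0.0
```

Call:
play_rows(plan=[[[0, 0, 1], [0, 0, 0], 0], [[0, 0, 0.5], [0, 0, 0], 0], [[0, 0, 0], [0, 0, 0], 0]])

```text
clock: 8.6
position: [0.5136, -0.4843, 0.0693]
tool_rot: [-3.141, -0.001, 1.624]
force: [0.3, 0.4, 0.9]
grip_width: 0.0428
finger_force: 0.0
```

```bash
python3 - <<'E'
from m import *
f=grab_frame("wrist"); cv2.imwrite("pics/w1.png",cv2.cvtColor(f["pixels"],cv2.COLOR_RGB2BGR))
W=world(f,np.ones((400,640),bool))
s=bot.observe();p=s["position"];print(p,s["qpos"],s["force"],s["grip_width"])
N=W[(abs(W[:,0]-p[0])<.06)&(abs(W[:,1]-p[1])<.02)&(W[:,2]>.008)]
print(len(N),np.percentile(N,[0,1,5],axis=0).round(4), N.max(0).round(3))
E
```

```text
[ 0.5137966  -0.48472303  0.0701508 ] [ 0.36932949  0.87352267  0.53220258  1.4822011  -0.50844005  0.92563808
  1.10688501] [-0.31501339  0.48029522  0.25983507] 0.04260483800805313
36752 [[ 0.4538 -0.5001  0.0939]
 [ 0.4556 -0.4962  0.1037]
 [ 0.4606 -0.4928  0.1208]] [ 0.574 -0.465  0.189]
```

View pics/w1.png

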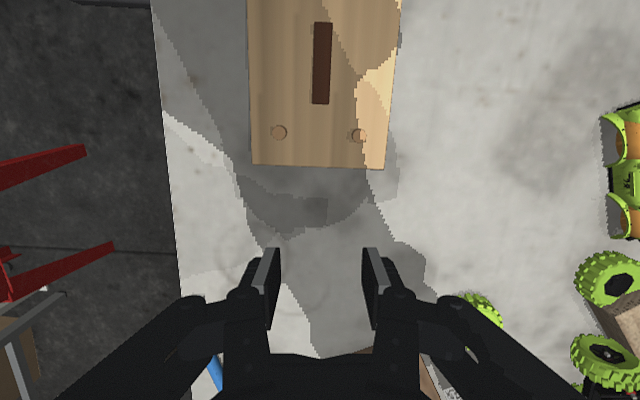

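The wrist view shows the board's rear edge at about (252-386, 165), with the two finger pads centred behind it at columns 265 and 375.

Call:
play_rows(plan=[[[0, 0, 0.9], [0, 0, 0], 0], [[0, 0, 0.7], [0, 0, 0], 0], [[0, 0, 0.3], [0, 0, 0], 0], [[0, 0, 0], [0, 0, 0], 0]])

```text
clock: 9.15
position: [0.5132, -0.4847, 0.0217]
tool_rot: [-3.141, -0.0, 1.623]
force: [-0.8, 0.3, 0.0]
grip_width: 0.0424
finger_force: 0.0
```

Call:
play_rows(plan=[[[0, 0, 0.1], [0, 0, 0], 0], [[0, 0, 0.1], [0, 0, 0], 0], [[0, 0, 0], [0, 0, 0], 0]])

```text
clock: 9.52
position: [0.5135, -0.4848, 0.0172]
tool_rot: [-3.142, 0.0, 1.623]
force: [-0.2, -0.2, 0.2]
grip_width: 0.0425
finger_force: 0.0
```

Call:
play_rows(plan=[[[0, 0, 0.1], [0, 0, 0], 0], [[0, 0, 0], [0, 0, 0], 0]])

```text
clock: 9.78
position: [0.5134, -0.4847, 0.0145]
tool_rot: [-3.141, -0.0, 1.623]
force: [-0.8, -0.9, 0.1]
grip_width: 0.0427
finger_force: 0.0
```

Call:
play_rows(plan=[[[0, 0, 0.08], [0, 0, 0], 0], [[0, 0, 0], [0, 0, 0], 0]])

```text
clock: 10.02
position: [0.5134, -0.4848, 0.0125]
tool_rot: [-3.141, -0.0, 1.623]
force: [0.3, 0.2, 1.0]
grip_width: 0.0428
finger_force: 0.0
```

Call:
play_rows(plan=[[[0.4, 0, 0], [0, 0, 0], 0], [[0.3, 0, 0], [0, 0, 0], 0], [[0.3, 0, 0], [0, 0, 0], 0], [[0.4, 0, 0], [0, 0, 0], 0], [[0.5, 0.02, 0], [0, 0, 0], 0], [[0.6, 0.02, 0], [0, 0, 0], 0], [[0.6, 0.02, 0], [0, 0, 0], 0], [[0.6, 0.02, 0], [0, 0, 0], 0], [[0.6, 0.02, 0], [0, 0, 0], 0], [[0.6, 0.02, 0], [0, 0, 0], 0], [[0.6, 0.02, 0], [0, 0, 0], 0], [[0.6, 0.02, 0], [0, 0, 0], 0], [[0.5, 0, 0], [0, 0, 0], 0], [[0.3, 0, 0], [0, 0, 0], 0], [[0, 0, 0], [0, 0, 0], 0]])

```text
clock: 11.9
position: [0.5085, -0.3119, 0.0127]
tool_rot: [-3.142, -0.0, 1.624]
force: [0.0, -0.4, 0.1]
grip_width: 0.0427
finger_force: 0.0
```

```bash
cat > look.py <<'E'
from m import *
import sys
f=grab_frame("wrist"); save(f,sys.argv[1])
s=bot.observe();p=s["position"];print("tcp",p.round(4),"rot",s["tool_rot"][2].round(3),"f",np.round(s["force"],1),s["clock"])
W=world(f,np.ones((400,640),bool))
H=W[(W[:,2]>.009)&(W[:,2]<.026)&(W[:,0]>.44)&(W[:,0]<.58)]
B=H[(H[:,1]>p[1]+.005)&(H[:,1]<-.135)&(H[:,2]<.017)]
print("board y",np.percentile(B[:,1],[0,99.5]).round(4))
lo,hi=B[:,1].min(),B[:,1].max()
for sd in(1,-1):
    k=edges(B,lo+.03,hi-.01,sd);print("edge",k.round(4))
D=H[(H[:,2]>.017)&(H[:,1]>-.1)]
for a in np.arange(-.1,.03,.02):
    x=np.sort(D[(D[:,1]>=a)&(D[:,1]<a+.02)][:,0]); 
    if len(x)>5: g=np.argmax(np.diff(x)); print("rail",round(a+.01,3),x[0].round(4),x[g].round(4),x[g+1].round(4),x[-1].round(4),"mid",((x[g]+x[g+1])/2).round(4))
E
python3 look.py w2
```

```text
tcp [ 0.5085 -0.3125  0.0128] rot 1.623 f [-1.   0.1 -1.6] 11.95Traceback (most recent call last):
  File "look.py", line 8, in <module>
    print("board y",np.percentile(B[:,1],[0,99.5]).round(4))
                    ~~~~~~~~~~~~~^^^^^^^^^^^^^^^^^
    return _quantile_unchecked(
        a, q, axis, out, overwrite_input, method, keepdims, weights)
    return _ureduce(a,
                    func=_quantile_ureduce_func,
    ...<5 lines>...
                    overwrite_input=overwrite_input,
                    method=method)
    r = func(a, **kwargs)
    result = _quantile(arr,
                       quantiles=q,
    ...<2 lines>...
                       out=out,
                       weights=wgt)
    slices_having_nans = np.isnan(arr[-1, ...])
                                  ~~~^^^^^^^^^
IndexError: index -1 is out of bounds for axis 0 with size 0
```

View pics/w2.png

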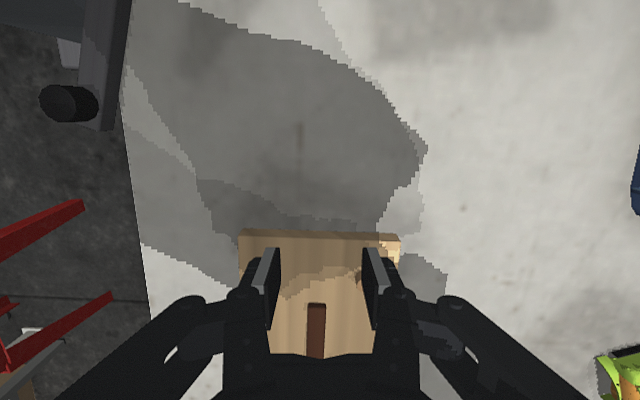

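```bash
python3 - <<'E'
from m import *
f=grab_frame("wrist")
K=f["camera_matrix"]
def at(u,v):
    m=np.zeros((400,640),bool);m[v-1:v+2,u-1:u+2]=1
    return np.median(world(f,m),0).round(4)
for p in [(320,215),(320,233),(320,240),(245,240),(320,300),(270,255),(372,255),(275,250),(265,290),(375,290),(320,150),(250,330)]: print(p,at(*p))
for n in ["board"]:
  for c in ["wrist","top"]:
    g=grab_frame(c)
    for r in regions_of(n,c)[:1]:
        w=world(g,r["mask"]); print(c,r["p"],np.median(w,0).round(3),w.min(0).round(3),w.max(0).round(3))
E
```

```text
(320, 215) [ 5.085e-01 -3.015e-01 -4.000e-04]
(320, 233) [ 0.5089 -0.3105  0.0067]
(320, 240) [ 0.509  -0.3121  0.0139]
(245, 240) [ 0.4637 -0.3147  0.0137]
(320, 300) [ 0.5112 -0.3549  0.0137]
(270, 255) [ 0.4848 -0.3035  0.051 ]
(372, 255) [ 0.5331 -0.3011  0.0514]
(275, 250) [ 0.4864 -0.3037  0.0456]
(265, 290) [ 0.4868 -0.3059  0.0756]
(375, 290) [ 0.5307 -0.3038  0.0755]
(320, 150) [ 0.5063 -0.2603 -0.0008]
(250, 330) [ 0.4881 -0.2974  0.108 ]
wrist 0.86 [ 0.51  -0.344  0.013] [ 0.459 -0.402 -0.002] [ 0.563 -0.296  0.115]
top 0.88 [ 0.497 -0.403  0.015] [ 0.46  -0.45   0.001] [ 0.558 -0.333  0.029]
```

```bash
python3 - <<'E'
from m import *
f=grab_frame("wrist")
def at(u,v):
    m=np.zeros((400,640),bool);m[v,u]=1
    w=world(f,m); return w[0].round(4) if len(w) else None
for u in (272,277,368):
    for v in range(236,268,4): print(u,v,at(u,v))
print(bot.observe()["tool_rot"],bot.observe()["position"])
E
python3 - <<'E'
import sys; sys.path.insert(0,'.')
from h import *
g=grab_frame("scene")
a=g["pixels"][180:300,220:420]
cv2.imwrite("pics/s1.png",cv2.cvtColor(cv2.resize(a,(800,480),interpolation=cv2.INTER_CUBIC),cv2.COLOR_RGB2BGR))
E
```

```text
272 236 [ 0.4798 -0.3117  0.0129]
272 240 [ 0.4799 -0.3139  0.0137]
272 244 [ 0.4798 -0.3168  0.0132]
272 248 [ 0.4845 -0.3036  0.0443]
272 252 [ 0.4851 -0.3037  0.0482]
272 256 [ 0.4857 -0.3038  0.0521]
272 260 [ 0.4862 -0.3042  0.0551]
272 264 [ 0.4869 -0.3035  0.0599]
277 236 [ 0.4828 -0.3113  0.0133]
277 240 [ 0.4828 -0.3142  0.0127]
277 244 [ 0.4828 -0.3169  0.0128]
277 248 [ 0.487  -0.3034  0.0444]
277 252 [ 0.4872 -0.3052  0.0452]
277 256 [ 0.4875 -0.3061  0.0476]
277 260 [ 0.4874 -0.3086  0.047 ]
277 264 [ 0.4876 -0.3102  0.0481]
368 236 [ 0.5381 -0.3097  0.0107]
368 240 [ 0.5379 -0.3112  0.0131]
368 244 [ 0.538  -0.3134  0.0142]
368 248 [ 0.5323 -0.3015  0.0437]
368 252 [ 0.5317 -0.3016  0.0478]
368 256 [ 0.5312 -0.3019  0.0512]
368 260 [ 0.5303 -0.3012  0.0565]
368 264 [ 0.53   -0.302   0.0587]
[-3.14155822e+00  1.97784265e-04  1.62287117e+00] [ 0.50833501 -0.31272961  0.012694  ]
```

View pics/s1.png

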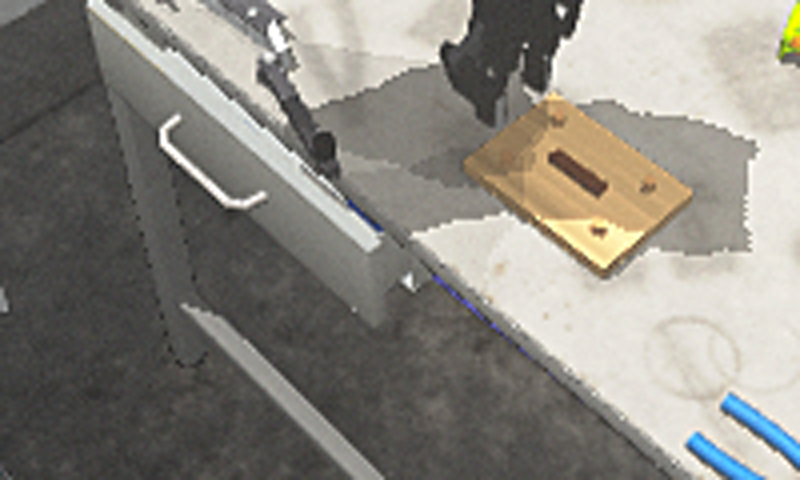

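The fingertips actually sit at about z = 0.044, while the reported TCP z is 0.0127. Camera depth and the scene view agree on this: the fingers passed over the board and didn't touch it. So the real tips are about 31 mm above the reported TCP height, not 14 mm below it. I'll go back behind the board and set heights from the camera-measured tips instead.

Call:
play_rows(plan=[[[-1, 0, 0], [0, 0, 0], 0], [[-1, 0, 0], [0, 0, 0], 0], [[-1, 0, 0], [0, 0, 0], 0], [[-1, 0, 0], [0, 0, 0], 0], [[-1, 0, 0], [0, 0, 0], 0], [[-1, 0, 0], [0, 0, 0], 0], [[-1, -0.1, 0], [0, 0, 0], 0], [[0, 0, 0.6], [0, 0, 0], 0], [[0, 0, 0.5], [0, 0, 0], 0], [[0, 0, 0], [0, 0, 0], 0]])

```text
clock: 13.55
position: [0.5148, -0.4858, -0.0163]
tool_rot: [-3.14, -0.002, 1.624]
force: [-0.7, 0.4, 0.4]
grip_width: 0.043
finger_force: 0.0
```

```bash
cat > tip.py <<'E'
from h import *
f=grab_frame("wrist"); s=bot.observe(); p=s["position"]
print("tcp",p.round(4),"rot",s["tool_rot"][2].round(3),"f",np.round(s["force"],1),"t",s["clock"],"w",s["grip_width"])
W=world(f,np.ones((400,640),bool)); R=cv2.Rodrigues(np.array([0,0,s["tool_rot"][2]]))[0]
L=(W-p)@R   # local x = tool x ; local y = -tool y
N=L[(abs(L[:,0])<.02)&(abs(L[:,1])<.07)&(W[:,2]<.1)]
for sd in(1,-1):
    M=N[(N[:,1]*sd>0)&(N[:,2]+p[2]>.003)]
    i=M[:,2].argsort()[:200:40]; print("tip z",(M[i,2]+p[2]).round(4),"lx",M[i,0].round(4))
E
python3 tip.py
```

```text
tcp [ 0.5151 -0.4863 -0.0154] rot 1.624 f [0.  0.3 0.3] t 13.6 w 0.042598311934112135
tip z [0.0085 0.0132 0.0148 0.0163 0.0175] lx [-0.0014  0.0013  0.0106  0.0108  0.0098]
tip z [0.009  0.013  0.015  0.0161 0.0175] lx [ 0.0001  0.0103  0.0035 -0.011   0.0109]
```

Call:
play_rows(plan=[[[0, 0, 0.2], [0, 0, 0], 0], [[0, 0, 0.15], [0, 0, 0], 0], [[0, 0, 0], [0, 0, 0], 0]])

```text
clock: 13.98
position: [0.5151, -0.4871, -0.0238]
tool_rot: [-3.141, -0.0, 1.623]
force: [-1.2, 0.8, 0.2]
grip_width: 0.0426
finger_force: 0.0
```

```bash
python3 tip.py
```

```text
tcp [ 0.5151 -0.4872 -0.0236] rot 1.623 f [ 1.2 -0.1 -0.1] t 14.025 w 0.04252209676425867
tip z [0.003  0.006  0.0079 0.0091 0.0102] lx [-0.0023  0.0102 -0.0065  0.0107  0.0069]
tip z [0.0031 0.0062 0.0078 0.0093 0.0104] lx [-0.0053  0.0103  0.0044  0.0096  0.0102]
```

Call:
play_rows(plan=[[[0.4, 0, 0], [0, 0, 0], 0], [[0.3, 0, 0], [0, 0, 0], 0], [[0.3, 0, 0], [0, 0, 0], 0], [[0.4, 0, 0], [0, 0, 0], 0], [[0.5, 0.02, 0], [0, 0, 0], 0], [[0.6, 0.02, 0], [0, 0, 0], 0], [[0.6, 0.02, 0], [0, 0, 0], 0], [[0.6, 0.02, 0], [0, 0, 0], 0], [[0.6, 0.02, 0], [0, 0, 0], 0], [[0.6, 0.02, 0], [0, 0, 0], 0], [[0.6, 0.02, 0], [0, 0, 0], 0], [[0.6, 0.02, 0], [0, 0, 0], 0], [[0.5, 0, 0], [0, 0, 0], 0], [[0.3, 0, 0], [0, 0, 0], 0], [[0, 0, 0], [0, 0, 0], 0]])

```text
clock: 15.9
position: [0.51, -0.3138, -0.0237]
tool_rot: [-3.141, -0.001, 1.624]
force: [-0.4, -0.1, -0.5]
grip_width: 0.0427
finger_force: 0.0
```

```bash
python3 look.py w3
```

```text
tcp [ 0.51   -0.3143 -0.0237] rot 1.624 f [0.1 0.4 0.4] 15.95
board y [-0.3093 -0.1981]
edge [-0.0473  0.5417]
edge [-0.0551  0.44  ]
```

View pics/w3.png

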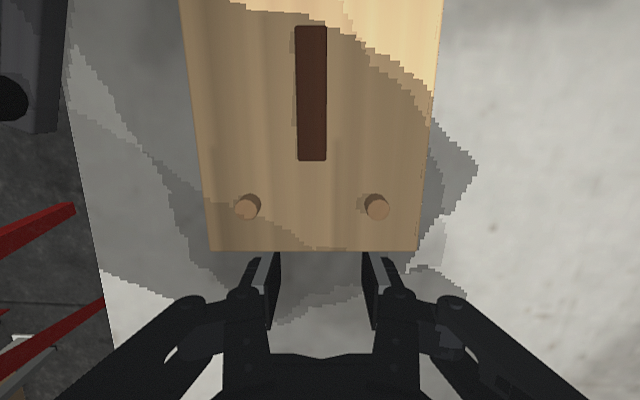

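The board is now being pushed squarely. Its rear edge is at row 250 (211-420) against both fingers, and its yaw is about the dock's, but it sits about 3 mm to one side. I'll drift it over and drive it in.

Call:
play_rows(plan=[[[0.4, 0.04, 0], [0, 0, 0], 0], [[0.5, 0.05, 0], [0, 0, 0], 0], [[0.5, 0.05, 0], [0, 0, 0], 0], [[0.5, 0, 0], [0, 0, 0], 0], [[0.5, 0, 0], [0, 0, 0], 0], [[0.5, 0, 0], [0, 0, 0], 0], [[0.5, 0, 0], [0, 0, 0], 0], [[0.3, 0, 0], [0, 0, 0], 0], [[0, 0, 0], [0, 0, 0], 0]])

```text
clock: 17.08
position: [0.5088, -0.2215, -0.0236]
tool_rot: [-3.141, -0.0, 1.624]
force: [0.7, -0.3, -0.7]
grip_width: 0.0429
finger_force: 0.0
```

Call:
play_rows(plan=[[[0.3, 0, 0], [0, 0, 0], 0], [[0.4, 0, 0], [0, 0, 0], 0], [[0.4, 0, 0], [0, 0, 0], 0], [[0.4, 0, 0], [0, 0, 0], 0], [[0.3, 0, 0], [0, 0, 0], 0], [[0, 0, 0], [0, 0, 0], 0]])

```text
clock: 17.82
position: [0.5063, -0.1762, -0.0237]
tool_rot: [-3.141, -0.001, 1.624]
force: [-0.4, 0.8, -0.7]
grip_width: 0.0426
finger_force: 0.0
```

```bash
python3 look.py w4
```

```text
tcp [ 0.5062 -0.1765 -0.0237] rot 1.624 f [ 0.6 -0.2  0. ] 17.875
board y [-0.1715 -0.1351]Traceback (most recent call last):
  File "look.py", line 11, in <module>
    k=edges(B,lo+.03,hi-.01,sd);print("edge",k.round(4))
  File "m.py", line 12, in edges
    P=np.array(P); k=np.polyfit(P[:,0],P[:,1],1)
                                ~^^^^^
IndexError: too many indices for array: array is 1-dimensional, but 2 were indexed
```

Call:
play_rows(plan=[[[0.3, 0, 0], [0, 0, 0], 0], [[0.4, 0, 0], [0, 0, 0], 0], [[0.4, 0, 0], [0, 0, 0], 0], [[0.2, 0, 0], [0, 0, 0], 0], [[0, 0, 0], [0, 0, 0], 0]])

```text
clock: 18.5
position: [0.5047, -0.1441, -0.0236]
tool_rot: [-3.141, -0.0, 1.624]
force: [-0.2, 0.4, -0.8]
grip_width: 0.0426
finger_force: 0.0
```

Call:
play_rows(plan=[[[0.15, 0, 0], [0, 0, 0], 0], [[0.1, 0, 0], [0, 0, 0], 0], [[0, 0, 0], [0, 0, 0], 0]])

```text
clock: 18.88
position: [0.5043, -0.1384, -0.0236]
tool_rot: [-3.142, -0.0, 1.623]
force: [-0.4, -0.3, -0.4]
grip_width: 0.0423
finger_force: 0.1
```

```bash
python3 - <<'E'
from h import *
f=grab_frame("wrist"); save(f,"w5"); s=bot.observe(); print(s["position"].round(4),np.round(s["force"],1))
E
```

```text
[ 0.5043 -0.1384 -0.0236] [ 0.4 -0.  -0.1]
```

View pics/w5.png

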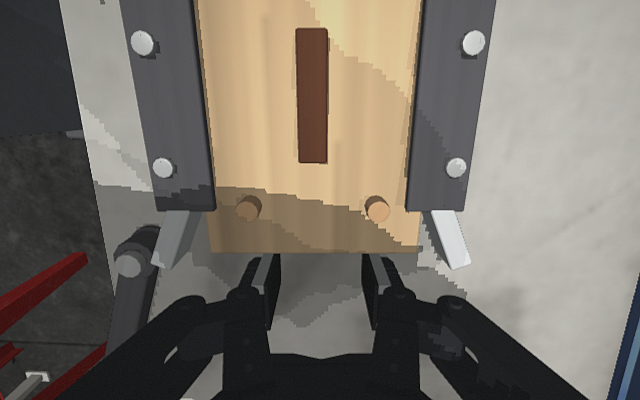

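The board is in the slot. Its rear edge is at row 252 and the rail ends are at row 210, so a little still sticks out. I'll push in small steps until force builds.

Call:
play_rows(plan=[[[0.1, 0, 0], [0, 0, 0], 0], [[0.1, 0, 0], [0, 0, 0], 0], [[0, 0, 0], [0, 0, 0], 0]])

```text
clock: 19.3
position: [0.504, -0.1332, -0.0236]
tool_rot: [-3.141, -0.0, 1.624]
force: [0.8, 1.1, -0.0]
grip_width: 0.0425
finger_force: 0.0
```

Call:
play_rows(plan=[[[0.1, 0, 0], [0, 0, 0], 0], [[0.08, 0, 0], [0, 0, 0], 0], [[0, 0, 0], [0, 0, 0], 0]])

```text
clock: 19.68
position: [0.5039, -0.1292, -0.0235]
tool_rot: [3.141, 0.0, 1.623]
force: [0.6, -2.7, -0.7]
grip_width: 0.0429
finger_force: 1.5
```

Call:
play_rows(plan=[[[0.08, 0, 0], [0, 0, 0], 0], [[0, 0, 0], [0, 0, 0], 0]])

```text
clock: 19.92
position: [0.504, -0.1292, -0.0233]
tool_rot: [3.141, 0.003, 1.622]
force: [-0.3, -13.6, -1.5]
grip_width: 0.0425
finger_force: 6.7
```

```bash
cat > home.py <<'E'
from h import *
f=grab_frame("wrist"); W=world(f,np.ones((400,640),bool)); s=bot.observe();print(s["position"].round(4),np.round(s["force"],1),s["clock"])
u=np.array([-.0515,.9987,0]);v=np.array([-.9987,-.0515,0])
O=np.array([.4993,-.104,0]); L=np.c_[(W-O)@u,(W-O)@v,W[:,2]]
B=L[(abs(L[:,1])<.04)&(abs(L[:,2]-.013)<.004)&(L[:,0]>-.06)&(L[:,0]<.0)]
print("rear x",[np.percentile(B[abs(B[:,1]-c)<.012][:,0],1).round(4) for c in(-.03,0,.03)])
D=L[(abs(L[:,1])>.044)&(abs(L[:,1])<.06)&(abs(L[:,2]-.0205)<.004)&(L[:,0]<.03)&(L[:,0]>-.04)]
print("mouth",[np.percentile(D[D[:,1]*q>0][:,0],[1,5,15]).round(4) for q in(1,-1)])
G=L[(abs(L[:,0]-.03)<.03)&(abs(abs(L[:,1])-.041)<.007)]
print("lip gap edge",G[(G[:,1]>0)&(G[:,2]>.018)][:,1].min().round(4),G[(G[:,1]<0)&(G[:,2]>.018)][:,1].max().round(4))
E=L[(abs(L[:,1])<.03)&(L[:,0]>.1)&(L[:,0]<.17)]
for a in np.arange(.1,.16,.006):
    e=E[(E[:,0]>=a)&(E[:,0]<a+.006)]
    if len(e):print("prof",round(a+.003,3),np.median(e[:,2]).round(4))
E
python3 home.py
```

```text
[ 0.5039 -0.1292 -0.0233] [  0.8 -13.2  -2.1] 19.975
rear x [np.float64(-0.034), np.float64(-0.0145), np.float64(-0.0194)]
mouth [array([-0.0134, -0.0072,  0.001 ]), array([-0.0154, -0.0091, -0.0003])]
lip gap edge 0.0413 -0.0403
```

The stop is reached: 13 N contact, the tool won't advance, and the rear edge is at dock x ≈ -14.5 mm. Next is the latch, so I'll back off, rise, and look at the knob.

Call:
play_rows(plan=[[[-0.5, 0, 0], [0, 0, 0], 0], [[-0.9, 0, 0], [0, 0, 0], 0], [[-0.4, 0, -0.9], [0, 0, 0], 0], [[-1, 0, -1], [0, 0, 0], 0], [[-1, 0, -1], [0, 0, 0], 0], [[-1, -1, -0.4], [0, 0, 0], 0], [[-0.9, -1, 0], [0, 0, 0], 0], [[0, -1, 0], [0, 0, 0], 0], [[0, -1, 0], [0, 0, 0], 0], [[0, -0.9, 0], [0, 0, 0], 0], [[0, 0, 0], [0, 0, 0], 0]])

```text
clock: 21.35
position: [0.3875, -0.276, 0.0591]
tool_rot: [-3.141, -0.001, 1.622]
force: [0.6, 0.6, 0.9]
grip_width: 0.0428
finger_force: 0.0
```

```bash
cat > knob.py <<'E'
from h import *
import sys
f=grab_frame("wrist"); W=world(f,np.ones((400,640),bool)); s=bot.observe();p=s["position"];print(p.round(4),np.round(s["force"],1),s["clock"],s["qpos"].round(2))
x0,x1,y0,y1=map(float,sys.argv[1:5])
S=W[(W[:,0]>x0)&(W[:,0]<x1)&(W[:,1]>y0)&(W[:,1]<y1)]
K=S[(S[:,2]>.034)&(S[:,2]<.04)]
if len(K): c,r=cv2.minEnclosingCircle((K[:,:2]*1000).astype(np.float32)); print("knob",c,r,len(K))
b=S[(S[:,2]>.013)&(S[:,2]<.0195)]
if len(b): print("bar",cv2.minAreaRect((b[:,:2]*1000).astype(np.float32)))
E
python3 knob.py .36 .43 -.27 -.12; python3 home.py
```

```text
[ 0.3888 -0.276   0.0591] [-0.1  0.1 -0.3] 21.4 [ 0.11  0.6   0.52  2.12 -0.56  0.56  1.09]
knob (385.4393310546875, -239.266357421875) 8.457816123962402 502
bar ((398.7164611816406, -192.4331817626953), (124.33099365234375, 18.102943420410156), 71.6744155883789)
[ 0.3893 -0.2759  0.0591] [ 0.3 -0.6 -0.4] 21.45Traceback (most recent call last):
  File "home.py", line 6, in <module>
    print("rear x",[np.percentile(B[abs(B[:,1]-c)<.012][:,0],1).round(4) for c in(-.03,0,.03)])
                    ~~~~~~~~~~~~~^^^^^^^^^^^^^^^^^^^^^^^^^^^^^^
    return _quantile_unchecked(
        a, q, axis, out, overwrite_input, method, keepdims, weights)
    return _ureduce(a,
                    func=_quantile_ureduce_func,
    ...<5 lines>...
                    overwrite_input=overwrite_input,
                    method=method)
    r = func(a, **kwargs)
    result = _quantile(arr,
                       quantiles=q,
    ...<2 lines>...
                       out=out,
                       weights=wgt)
    slices_having_nans = np.isnan(arr[-1, ...])
                                  ~~~^^^^^^^^^
IndexError: index -1 is out of bounds for axis 0 with size 0
```

Call:
play_rows(plan=[[[0.7, -0.08, 0], [0, 0, 0], 0], [[0.77, 0, 0], [0, 0, 0], 0], [[0, 0, 0.9], [0, 0, 0], 0], [[0, 0, 0.9], [0, 0, 0], 0], [[0, 0, 0.5], [0, 0, 0], 0], [[0, 0, 0.3], [0, 0, 0], 0], [[0, 0, 0], [0, 0, 0], 0]])

```text
clock: 22.32
position: [0.3849, -0.2392, -0.0061]
tool_rot: [-3.141, -0.0, 1.623]
force: [-0.3, -0.7, 0.6]
grip_width: 0.0426
finger_force: 0.0
```

Call:
play_rows(newtons=30, plan=[[[0, 0, 0], [0, 0, 0], 0.5], [[0, 0, 0], [0, 0, 0], 1], [[0, 0, 0], [0, 0, 0], 1], [[0, 0, 0], [0, 0, 0], 1], [[0, 0, 0], [0, 0, 0], 1]])

```text
clock: 22.95
position: [0.3852, -0.2394, -0.0056]
tool_rot: [3.141, 0.0, 1.623]
force: [0.1, 0.7, 7.3]
grip_width: 0.0154
finger_force: 29.4
```

```bash
python3 - <<'E'
from h import *
s=bot.observe();p=s["position"][:2];print(s["position"].round(4),s["grip_width"],s["finger_force"],s["clock"])
y=s["tool_rot"][2];tx=np.array([np.cos(y),np.sin(y)]);ty=np.array([np.sin(y),-np.cos(y)])
P=np.array([.419,-.135]);c=P+.110*np.array([np.cos(np.deg2rad(-107.9)),np.sin(np.deg2rad(-107.9))])
print("knob0",c)
acc=p.copy()
for a in np.linspace(-107.9,2.95,13)[1:]:
    t=P+.110*np.array([np.cos(np.deg2rad(a)),np.sin(np.deg2rad(a))]); d=t-acc
    r=np.round([d@tx/.025,d@ty/.025],2); acc=acc+.025*(r[0]*tx+r[1]*ty); print(r.tolist(),end=" ")
print(acc)
E
```

```text
[ 0.3852 -0.2394 -0.0056] 0.015386314262249859 29.405519699539582 22.95
knob0 [ 0.38519077 -0.23967538]
[-0.21, 0.68] [-0.09, 0.7] [0.03, 0.71] [0.14, 0.69] [0.25, 0.67] [0.35, 0.61] [0.45, 0.55] [0.53, 0.47] [0.6, 0.38] [0.65, 0.28] [0.69, 0.17] [0.7, 0.06] [ 0.52891541 -0.12943371]
```

Call:
play_rows(plan=[[[-0.1, 0.34, -0.06], [0, 0, 0], 1], [[-0.11, 0.34, 0], [0, 0, 0], 1], [[-0.09, 0.7, 0], [0, 0, 0], 1], [[0.03, 0.71, 0], [0, 0, 0], 1], [[0.14, 0.69, 0], [0, 0, 0], 1], [[0, 0, 0], [0, 0, 0], 1]])

```text
clock: 23.7
position: [0.4563, -0.2383, -0.0045]
tool_rot: [3.14, 0.001, 1.625]
force: [0.1, -2.0, -4.0]
grip_width: 0.0151
finger_force: 30.6
```

```bash
python3 knob.py .38 .55 -.30 -.12
```

```text
[ 0.4554 -0.2387 -0.0045] [ 1.1 -2.2 -8.2] 23.75 [ 0.05  0.75  0.44  2.04 -0.66  0.49  1.04]
knob (456.739501953125, -232.26036071777344) 21.262527465820312 1221
bar ((439.063720703125, -170.04483032226562), (122.46532440185547, 79.76880645751953), 76.24784851074219)
```

The opening is still 15 mm at 30 N, so the knob is held and following. I'll continue the arc.

Call:
play_rows(plan=[[[0.25, 0.67, 0], [0, 0, 0], 1], [[0.35, 0.61, 0], [0, 0, 0], 1], [[0.45, 0.55, 0], [0, 0, 0], 1], [[0.53, 0.47, 0], [0, 0, 0], 1], [[0.6, 0.38, 0], [0, 0, 0], 1], [[0.65, 0.28, 0], [0, 0, 0], 1], [[0, 0, 0], [0, 0, 0], 1]])

```text
clock: 24.62
position: [0.5247, -0.1618, -0.0046]
tool_rot: [-3.141, -0.001, 1.625]
force: [-6.4, -0.2, 5.2]
grip_width: 0.0154
finger_force: 32.0
```

Call:
play_rows(plan=[[[0.35, 0.08, 0], [0, 0, 0], 1], [[0.34, 0.09, 0], [0, 0, 0], 1], [[0.35, 0.04, 0], [0, 0, 0], 1], [[0.25, 0.02, 0], [0, 0, 0], 1], [[0, 0, 0], [0, 0, 0], 1]])

```text
clock: 25.25
position: [0.5268, -0.135, -0.0045]
tool_rot: [-3.139, 0.005, 1.62]
force: [-15.1, -23.0, 1.9]
grip_width: 0.0153
finger_force: 30.9
```

```bash
python3 - <<'E'
from h import *
f=grab_frame("wrist"); save(f,"w6"); s=bot.observe(); print(s["position"].round(4),np.round(s["force"],1),s["grip_width"])
E
```

```text
[ 0.5268 -0.135  -0.0045] [-15.4 -22.8   1.9] 0.015453434687114893
```

View pics/w6.png

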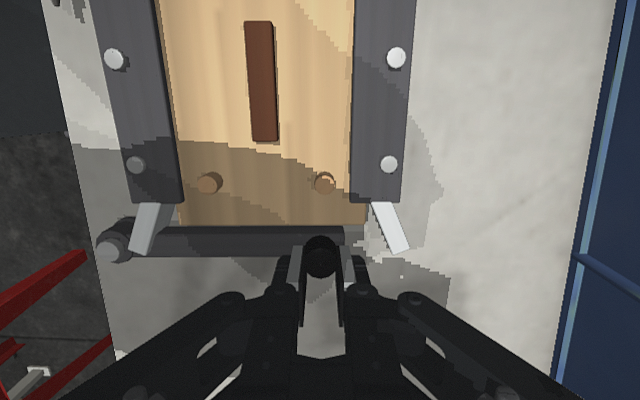

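The bar now lies across the mouth at row 235, close behind the board, with the knob at (320, 255). It presses with 23 N, so I'll check the bar angle and the board against the dock.

```bash
cat > fin.py <<'E'
from h import *
f=grab_frame("wrist"); W=world(f,np.ones((400,640),bool))
u=np.array([-.0515,.9987,0]);v=np.array([-.9987,-.0515,0]);O=np.array([.4993,-.104,0])
L=np.c_[(W-O)@u,(W-O)@v,W[:,2]]
def line(S,side,lo,hi,st=.005):
    P=[]
    for a in np.arange(lo,hi,st):
        s=S[(S[:,1]>=a)&(S[:,1]<a+st)][:,0]
        if len(s)>2:P.append((a+st/2,s.max() if side>0 else s.min()))
    P=np.array(P)
    k=np.polyfit(P[:,0],P[:,1],1)
    for _ in range(3):
        e=abs(P[:,1]-np.polyval(k,P[:,0]));P=P[e<=max(.0008,1.5*np.median(e))];k=np.polyfit(P[:,0],P[:,1],1)
    return k.round(4),len(P)
bar=L[(abs(L[:,2]-.0165)<.002)&(L[:,0]>-.045)&(L[:,0]<-.013)]
print("bar front",line(bar,1,-.0,.072),"rear",line(bar,-1,-.0,.072))
bd=L[(abs(L[:,2]-.0135)<.0022)&(abs(L[:,1])<.04)&(L[:,0]>-.03)&(L[:,0]<.04)]
bd2=bd[bd[:,2]<.0145]
print("board rear",line(bd2,-1,-.04,.04))
st=W[(abs(L[:,1])<.04)&(L[:,0]>.09)&(L[:,0]<.15)]; print(len(st))
for q in(1,-1):
    D=L[(L[:,1]*q>.044)&(L[:,1]*q<.05)&(abs(L[:,2]-.0212)<.002)]
    print("rail mouth",np.percentile(D[:,0],[0,2]).round(4))
# rail inner edges and board dowels
R=L[(L[:,2]>.0185)&(L[:,2]<.0235)&(L[:,0]>.02)&(L[:,0]<.06)]
a=R[(R[:,1]>.03)];b=R[R[:,1]<-.03];print("inner",a[:,1].min(),b[:,1].max())
d=L[(L[:,2]>.021)&(L[:,2]<.027)&(abs(L[:,1])<.039)&(L[:,0]>0)&(L[:,0]<.03)]
for q in(1,-1):
    e=d[d[:,1]*q>0]; print("dowel",np.median(e,0).round(4),len(e))
s=bot.observe();print(s["position"].round(4),np.round(s["force"],1),s["clock"])
E
python3 fin.py
```

```text
bar front (array([-0.0063, -0.018 ]), 8) rear (array([-0.0011, -0.0325]), 15)
board rear (array([-0.0076, -0.0191]), 11)
0
rail mouth [0.0001 0.0025]
rail mouth [-0.      0.0022]
inner 0.04125157413326381 -0.040643959889059764
dowel [0.0101 0.027  0.0232] 342
dowel [ 0.0102 -0.0285  0.0235] 325
[ 0.5268 -0.135  -0.0046] [-13.7 -23.1   2.4] 25.35
```

The bar is parallel to the mouth within 0.01 rad, and the rail mouth is at x = 0. The dowels are at x = 10.1 mm (home is 10) and symmetric to under 1 mm, so it is shut and home. I'll release the knob and leave.

Call:
play_rows(plan=[[[-0.1, 0, 0], [0, 0, 0], 1], [[0, 0, 0], [0, 0, 0], 0.3], [[0, 0, 0], [0, 0, 0], 0.3], [[0, 0, 0], [0, 0, 0], 0.3], [[0, 0, -0.5], [0, 0, 0], 0.3], [[0, 0, -0.9], [0, 0, 0], 0.3], [[0, 0, -1], [0, 0, 0], 0.3], [[-0.5, 0, -1], [0, 0, 0], 0.3], [[-1, 0, -1], [0, 0, 0], 0.3], [[0, 0, 0], [0, 0, 0], 0.3]])

```text
clock: 26.6
position: [0.5316, -0.1737, 0.1079]
tool_rot: [3.138, 0.001, 1.621]
force: [0.6, -0.1, -0.3]
grip_width: 0.0298
finger_force: 0.0
```

```bash
python3 fin.py; python3 - <<'E'
from h import *
f=grab_frame("wrist"); save(f,"w7")
E
```

```text
bar front (array([-0.0096, -0.0186]), 7) rear (array([ 0.0013, -0.0321]), 15)
board rear (array([-0.0043, -0.0188]), 10)
0
rail mouth [0.0002 0.0018]
rail mouth [0.0001 0.0017]
inner 0.04158764936476869 -0.04102126389808608
dowel [0.0094 0.027  0.0232] 127
dowel [ 0.0101 -0.0289  0.0234] 122
[ 0.5312 -0.1722  0.1066] [-0.4  0.6 -0.7] 26.65
```

View pics/w7.png

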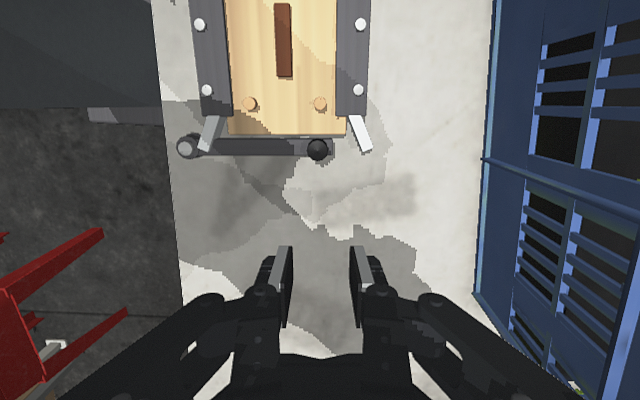

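The board is home, with dowels at (250, 104) and (320, 104). The bar runs straight across from (187, 147) to the knob at (317, 149), and the gripper is clear. I'm handing it in.

```bash
python3 -c "
from workcell import bot
print(bot.job_done())"
```

```text
the job is handed in; nothing more can be done
None
```

I slid the board home against the dock's end stop, swung the latch bar shut behind it, and handed the job in at about 27 s; the hand-in gave no verdict. Final camera checks put the board within about 1 mm of home and the bar within about 0.01 rad of shut. A first push passed over the board without touching it, because the fingertips really stand about 45 mm higher than the stated tool geometry says, so I set the heights from the camera.

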